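Weigh out a cup of brass hex blanks

TASK

Turn the square parts cup, which is stored mouth-down, mouth-up and stand it on the pan of the spring scale; then drop the brass hex blanks into it one by one until the scale's pointer rests between the two long lines on the gauge. Put every blank that is left over into the black stock tray, and leave the other things on the bench where they are.

Things in the scene. Friction and masses are not known exactly. Their poses are not given: they have to be found in the camera images.
- cup: square open cup of bare aluminium, 62 x 62 mm outside, 56 mm tall, walls 3.5 mm, 0.14 to 0.25 kg; starts mouth-down on the bench. Origin: centre of its MOUTH (on the bench when mouth-down); z points from mouth to closed base (up while mouth-down); x and y are normal to its side walls. It lies steadily on a side wall (then 62 mm high)
- blank0: a plain brass hexagonal blank (a solid hex prism, 24 mm across flats, 27.7 mm across corners, 24 mm tall, about 100 g), standing on end on the bench. Origin: centre of its underside; z along the prism axis; its own x axis is normal to one pair of flats (the other pairs are at 60 and 120 degrees). None if this one is absent
- blank1: a plain brass hexagonal blank (a solid hex prism, 24 mm across flats, 27.7 mm across corners, 24 mm tall, about 100 g), standing on end on the bench. Origin: centre of its underside; z along the prism axis; its own x axis is normal to one pair of flats (the other pairs are at 60 and 120 degrees). None if this one is absent
- blank2: a plain brass hexagonal blank (a solid hex prism, 24 mm across flats, 27.7 mm across corners, 24 mm tall, about 100 g), standing on end on the bench. Origin: centre of its underside; z along the prism axis; its own x axis is normal to one pair of flats (the other pairs are at 60 and 120 degrees). None if this one is absent
- blank3: a plain brass hexagonal blank (a solid hex prism, 24 mm across flats, 27.7 mm across corners, 24 mm tall, about 100 g), standing on end on the bench. Origin: centre of its underside; z along the prism axis; its own x axis is normal to one pair of flats (the other pairs are at 60 and 120 degrees). None if this one is absent
- blank4: a plain brass hexagonal blank (a solid hex prism, 24 mm across flats, 27.7 mm across corners, 24 mm tall, about 100 g), standing on end on the bench. Origin: centre of its underside; z along the prism axis; its own x axis is normal to one pair of flats (the other pairs are at 60 and 120 degrees). None if this one is absent
- blank5: a plain brass hexagonal blank (a solid hex prism, 24 mm across flats, 27.7 mm across corners, 24 mm tall, about 100 g), standing on end on the bench. Origin: centre of its underside; z along the prism axis; its own x axis is normal to one pair of flats (the other pairs are at 60 and 120 degrees). None if this one is absent
- scale: spring scale, fixed: grey base 140 x 140 mm, 24 mm high, square steel pan above it, and a white upright gauge plate (62 mm wide, 150 mm high) standing 98 mm from the pan centre along the scale's own +x (away from the robot). Origin: underside, below the pan centre
- gauge (a point): point midway between the two LONG black lines on the far (+x) face of the gauge plate, which are the target marks: 23.5 and 30.5 mm below the pointer's rest height. The black bar pointer is carried by the pan and moves down this face; short graduations every 5 mm start at its rest height
- pan_top (a point): centre of the upper face of the scale's pan (128 x 128 mm with a lip 8 mm high round its edge), 82 mm above the bench when empty; sinks straight down with the pan
- pan (a joint): how far the pan is pressed down, m: 0 empty, 0.045 bottomed. It sinks 5 mm for each 100 g (stiffness 196 N/m): about 7 to 13 mm for the empty cup and about 5 mm for each blank, and settles within a second. Target: between the long lines, 0.0235 to 0.0305
- tray: black open stock tray for leftovers, fixed, 130 mm (its x) by 150 mm (its y), 35 mm high, walls 4 mm; empty at the start. Origin: centre of its underside
- heatsink: finned aluminium heat sink 44 x 44 x 25 mm lying among the blanks; leave alone. Origin: centre of underside
- spool: grey solder spool, diameter 48 mm, 36 mm tall, standing among the blanks; leave alone. Origin: centre of underside
- board: blue circuit board 85 x 65 mm, 7 mm high with chips, to the near right; leave alone. Origin: centre of underside
- flux: white flux bottle, diameter 36 mm, 75 mm tall, beyond the blanks; leave alone. Origin: centre of underside
- jar: glass jar, diameter 64 mm, 40 mm tall, beyond the blanks; leave alone. Origin: centre of underside
- driver: screwdriver lying to the near left; leave alone. Origin: on its underside
Mind the look-alikes: they are no part of the job. Leave any blue or pink look-alike of the blank4 alone.

How it is judged (in metres and radians):
On the way, in this order (a step that is already met when the one before it is completed fails the run):
1. the cup stands mouth-up on the scale's pan, let go (angle between cup's own z axis and vertical above 2.97 rad and horizontal distance between cup and pan_top below 0.045 m and z of cup in the frame of pan_top between 0.05 and 0.062 m and contact force between the fingers and cup below 0.1 N), for 0.3 s.
2. with the cup mouth-up on the pan, blanks have brought the pointer between the two long lines (all of step 1 and value of joint pan between 0.0235 and 0.0305 m), for 0.5 s.
At the end, for the whole second after the job is handed in: The cup stands mouth-up (within 10 degrees) on the pan, its middle within 45 mm of the pan's centre; the pan is pressed down between 23.5 and 30.5 mm (pointer between the two long lines); every blank present is either inside the cup or in the stock tray, and all are at rest (angle between cup's own z axis and vertical above 2.97 rad and horizontal distance between cup and pan_top below 0.045 m and z of cup in the frame of pan_top between 0.05 and 0.062 m and value of joint pan between 0.0235 and 0.0305 m and linear speed of cup below 0.02 m/s and ((x of blank0 in the frame of cup between -0.03 and 0.03 m and y of blank0 in the frame of cup between -0.03 and 0.03 m and z of blank0 in the frame of cup between -0.012 and 0.056 m) or (x of blank0 in the frame of tray between -0.066 and 0.066 m and y of blank0 in the frame of tray between -0.076 and 0.076 m and z of blank0 in the frame of tray between -0.002 and 0.06 m)) and linear speed of each of blank0, blank1, blank2, blank3, blank4, blank5 below 0.03 m/s and ((x of blank1 in the frame of cup between -0.03 and 0.03 m and y of blank1 in the frame of cup between -0.03 and 0.03 m and z of blank1 in the frame of cup between -0.012 and 0.056 m) or (x of blank1 in the frame of tray between -0.066 and 0.066 m and y of blank1 in the frame of tray between -0.076 and 0.076 m and z of blank1 in the frame of tray between -0.002 and 0.06 m)) and ((x of blank2 in the frame of cup between -0.03 and 0.03 m and y of blank2 in the frame of cup between -0.03 and 0.03 m and z of blank2 in the frame of cup between -0.012 and 0.056 m) or (x of blank2 in the frame of tray between -0.066 and 0.066 m and y of blank2 in the frame of tray between -0.076 and 0.076 m and z of blank2 in the frame of tray between -0.002 and 0.06 m)) and ((x of blank3 in the frame of cup between -0.03 and 0.03 m and y of blank3 in the frame of cup between -0.03 and 0.03 m and z of blank3 in the frame of cup between -0.012 and 0.056 m) or (x of blank3 in the frame of tray between -0.066 and 0.066 m and y of blank3 in the frame of tray between -0.076 and 0.076 m and z of blank3 in the frame of tray between -0.002 and 0.06 m)) and ((x of blank4 in the frame of cup between -0.03 and 0.03 m and y of blank4 in the frame of cup between -0.03 and 0.03 m and z of blank4 in the frame of cup between -0.012 and 0.056 m) or (x of blank4 in the frame of tray between -0.066 and 0.066 m and y of blank4 in the frame of tray between -0.076 and 0.076 m and z of blank4 in the frame of tray between -0.002 and 0.06 m)) and ((x of blank5 in the frame of cup between -0.03 and 0.03 m and y of blank5 in the frame of cup between -0.03 and 0.03 m and z of blank5 in the frame of cup between -0.012 and 0.056 m) or (x of blank5 in the frame of tray between -0.066 and 0.066 m and y of blank5 in the frame of tray between -0.076 and 0.076 m and z of blank5 in the frame of tray between -0.002 and 0.06 m))); the robot touches nothing.
It fails at once if one of the other things on the bench is moved more than 4 cm (distance of any of heatsink, spool, board, flux, jar, driver from where it was at the start of the episode above 0.04 m).
Of blank0, blank1, blank2, blank3, blank4, blank5 only 4 to 6 are there at a start; the rules pass over those that are not, and their reading is None.
At some moment in a run one of cup, blank0, blank1, blank2, blank3, blank4, blank5 may be knocked a few centimetres aside while the robot is not near it.
Once in a run the grip may slacken for a moment while it holds something.
It also fails if it takes over 210 s, if anything falls off the work surface, if the arm or the gripper's body presses on something with over 40 N, if the wrist force passes 120 N, or if a joint passes its speed limit or range.

ROBOT

A 6-joint arm with a two-finger parallel gripper is mounted at the origin on the work surface. World frame = base frame: x ahead of the robot, y to its left, z up, the work surface at z = 0. Lengths are in m, angles in degrees, forces in N, time in s.
With the tool pointing down it reaches from about 0.325 to 0.9 m from the base axis. Payload 6.1 kg.
Tool frame: the origin (TCP) lies on the centre line of the jaws, within the pads' length; the fingertips stand manip.tips_ahead ahead of it and the grasp point (between the pads) lies 2 mm behind it (manip.tips_ahead is the distance from the TCP to the fingertips, in m); z points along the fingers, y is the line along which they close (so a half turn about z gives the same grasp; the last joint's range is limited). The gripper opens to 85 mm and grips with 20 to 120 N. Pads are 22 mm wide; open, the fingers measure 114 mm over their backs; the gripper's body (76 mm by 85 mm) begins 54 mm behind the grasp point. The pads swing forward as they close: fully open they stand 13 mm farther back than shut.
Start: joints at [-72.027, 12.628, 87.462, -0, 79.91, -7.225], TCP at [0.266, -0.566, 0.248] pointing down, gripper open.
Joint ranges: [-170.65, 170.65], [-52.31, 119.04], [5.05, 147.46], [-71.25, 251.25], [11.57, 151.72], [-153.62, 153.62]. Speed limits (degrees/s): [147.25, 147.25, 172.46, 180, 180, 180].

INTERFACE

Orientations are given as a 3x3 rotation matrix whose columns are the frame's x, y, z axes.
In Python, from plant import manip, hand, planner, telemetry, viewer, order, models gives the robot as it stands. Calls block until the motion is done:
- manip.move_pose(position, orientation): joint-space move of the TCP to a pose.
- manip.servo_line(position, rot=None, rate=0.15): straight line of the TCP; rot=None keeps the orientation; rate is the mean speed in m/s.
- manip.move_joints(angles): joint-space move.
- hand.gripper_to(opening, squeeze=None): opening from 0.0 (shut) to 1.0 (fully open); squeeze is the grip in N (None keeps the last); returns when the fingers have stopped.
- manip.wait(seconds).
- planner.solve_ik(position, orientation): joint angles nearest the present ones, or None.
- telemetry.get_obs(): the state.
- viewer.read_camera(name): name is "side" or "top" or "wrist"; returns (picture, depth): 420x560x3 uint8, blue, green, red; 420x560 float32, m along the optical axis (not along the pixel's ray), 0 where there is no reading.
- viewer.get_calibration(name): a dict with "mtx" (3x3 intrinsics, pixels), "view" (4x4, takes a point from world to camera coordinates). Camera axes: x right, y up, looking along -z (the intrinsics and any distortion apply to the point x, -y, -z); pixel columns grow to the right and rows downward; lengths in m; the calibration is good to about 2 mm. A picture is of the moment at which its call begins: read the wrist's pose just before it. get_calibration takes no time and is no camera call; for the wrist camera it gives the pose at the moment of the call.
A pose or a line that the arm cannot do raises manip.IKError and nothing moves.
- order.close_job(): hands the job in; it is judged then, once.
Trained networks look in the newest picture that a camera, given by its name, has taken for a name from the list of things; names that differ only in an ending like _2 or _b are one class to them, and where a whole thing is asked for, a point or a joint stands for the part that bears it (a point fixed in the world has none). Each returns a list of dicts, best first, with "p" (0 to 1); they miss things now and then, are a little off and sometimes report something else, mostly with a low value. They report only what shows in the picture. A call takes as long as a camera call. They do not tell look-alikes from the thing itself.
- models.look_for(camera, query): "bbox" ([centre column, centre row, width, height] in pixels, round what is visible of it).
- models.regions_of(camera, query): "pixels" (420x560 bool, what is visible of it) and "bbox" ([centre column, centre row, width, height] in pixels, round what is visible of it).
- models.landmark_of(camera, query): "centre" ([column, row] in pixels: a listed point, or the origin of a listed thing).
The state is a dict: "clock": time; "q": joint angles; "qvel": joint speeds; "effort": joint torques, N m; "eef_pos": TCP position; "tool_rot": TCP orientation; "contact_force": force on the tool from outside, world axes, zero at the start; "wrist_torque": the same for the moment, N m; "opening": opening from 0.0 (shut) to 1.0 (fully open); "gripper_force": force on a finger pad.
Only numpy, scipy, OpenCV 4.12 (cv2) and the standard library are available. Lean on these libraries where they do the work, as an engineer would, in place of code of your own. Each camera call takes 0.05 s, during which the arm holds its last target. There are 200 camera calls.

## Working session

There is one attempt and no reset: what is moved stays moved. The work goes in short steps, each a Python script; the robot and the scene stay as the last script left them, time stands still between calls to the robot, and variables do not carry over. Pictures are saved under pics/ and viewed, at most 14 in all, crops included, and the job is handed in when it is done.

```bash
ls; mkdir -p pics
python3 - <<'E'
from plant import manip, hand, planner, telemetry, viewer, order, models
import cv2,numpy as np
print(manip.tips_ahead)
ims=[]
for n in("top","side"):
    im,d=viewer.read_camera(n);cv2.imwrite(f"pics/{n}0.png",im);np.save(f"pics/{n}0.npy",d)
    c=viewer.get_calibration(n);print(n,c["mtx"].tolist(),np.round(c["view"],4).tolist(),[k for k in c])
E
```

```text
pics
0.017
top [[520.144452093275, 0.0, 290.7583908862802], [0.0, 520.144452093275, 204.84567041512878], [0.0, 0.0, 1.0]] [[-0.0012, -1.0, -0.0072, -0.0053], [0.9691, -0.003, 0.2466, -0.5969], [-0.2466, -0.0066, 0.9691, -1.1672], [0.0, 0.0, 0.0, 1.0]] ['mtx', 'view']
side [[469.1046033280756, 0.0, 283.1646210667707], [0.0, 469.1046033280756, 210.70796946551906], [0.0, 0.0, 1.0]] [[-0.7846, -0.62, -0.003, 0.47], [0.405, -0.5163, 0.7546, -0.3068], [-0.4694, 0.5908, 0.6562, -0.8184], [0.0, 0.0, 0.0, 1.0]] ['mtx', 'view']
```

View pics/top0.png

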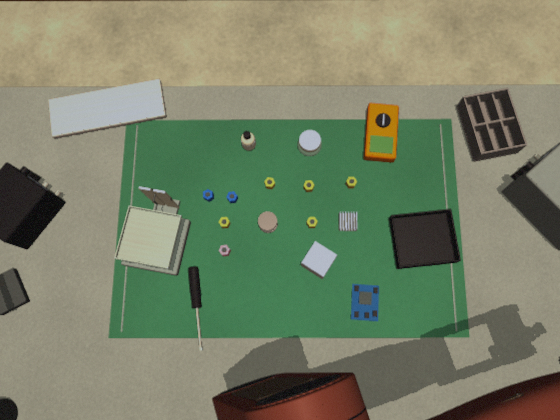

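View pics/side0.png

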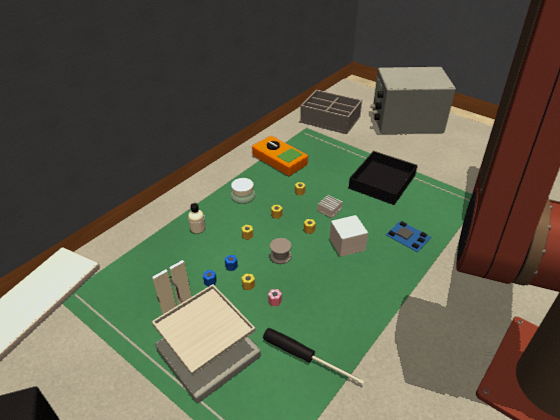

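Top view: cup at (319,259), tray at (424,239), scale at (153,238). There are five brass-yellow blanks, at (269,183), (309,186), (351,182), (312,222) and (224,222). The blue look-alikes at (208,195) and (232,197) and the pink one at (224,250) are to be left alone. The side view agrees.

```bash
cat > h.py <<'E'
from plant import manip, hand, planner, telemetry, viewer, order, models
import cv2,numpy as np
from scipy.spatial.transform import Rotation as R
def cloud(n):
    """picture, world xyz per pixel (nan where no depth)"""
    c=viewer.get_calibration(n);im,d=viewer.read_camera(n)
    return im,unproj(c,d)
def unproj(c,d):
    K,V=c["mtx"],np.array(c["view"]);v,u=np.indices(d.shape)
    P=np.stack([(u-K[0,2])/K[0,0]*d,-(v-K[1,2])/K[1,1]*d,-d],-1)
    W=(P-V[:3,3])@V[:3,:3]; W[d<=0]=np.nan
    return W
def proj(n,p,c=None):
    c=c or viewer.get_calibration(n);q=c["view"][:3,:3]@np.asarray(p)+c["view"][:3,3]
    return np.array([c["mtx"][0,2]+c["mtx"][0,0]*q[0]/-q[2],c["mtx"][1,2]-c["mtx"][1,1]*q[1]/-q[2]])
def brass(im,W,amin=15):
    """brass blanks: list of (xy, top z, npix, pixel)"""
    h=cv2.cvtColor(im,cv2.COLOR_BGR2HSV)
    m=cv2.inRange(h,(18,130,70),(34,255,255))
    m=cv2.morphologyEx(m,cv2.MORPH_CLOSE,np.ones((5,5)))
    n,l,s,c=cv2.connectedComponentsWithStats(m);out=[]
    for i in range(1,n):
        if s[i,4]<amin: continue
        w=W[l==i]; w=w[np.isfinite(w[:,2])]
        if len(w)<5: continue
        z=np.percentile(w[:,2],90); t=w[w[:,2]>z-.006]
        out.append((np.round((t.min(0)+t.max(0))[:2]/2,4),round(float(z),4),int(s[i,4]),np.round(c[i]).astype(int)))
    return out
def box(W,c,r,z0,z1):
    """min-area rectangle (xy centre, size, angle deg), mean z of points near c between heights"""
    k=np.isfinite(W[...,2])&(np.hypot(W[...,0]-c[0],W[...,1]-c[1])<r)&(W[...,2]>z0)&(W[...,2]<z1)
    p=W[k]; b=cv2.minAreaRect(p[:,:2].astype(np.float32)*1000)
    return np.round(np.array(b[0])/1000,4),np.round(b[1],1),round(b[2],1),round(float(np.median(p[:,2])),4),len(p)
def tool(yaw,tilt=0.,base=np.diag([1,-1,-1.])):
    """tool down with closing axis y at world azimuth yaw+90 deg; tilt>0 leans fingers toward azimuth yaw"""
    return R.from_euler('z',yaw,degrees=True).as_matrix()@R.from_euler('y',-tilt,degrees=True).as_matrix()@base
E
python3 - <<'E'
from h import *
C={}
for n in("top","side"):
    im,W=cloud(n);C[n]=W
    print(n)
    for b in brass(im,W):print(*b)
W=C["top"]
for nm,(u,v),r,z0,z1 in[("cup",(319,259),.06,.045,.07),("pan",(152,238),.12,.075,.1),("tray",(424,239),.13,.025,.05),]:
    w=W[v,u];print(nm,np.round(w,4),box(W,w,r,z0,z1))
for (u,v) in[(348,221),(267,222),(247,140),(310,140),(365,300),(160,195),(145,192)]:print(u,v,np.round(W[v,u],4))
W2=C["side"]
for nm,(u,v),r,z0,z1 in[("cup",(348,232),.06,.045,.07),("pan",(203,327),.12,.075,.1)]:
    w=W2[v,u];print(nm,np.round(w,4),box(W2,w,r,z0,z1))
g=[W[...,2][(W[...,0]>.3)&(W[...,0]<.5)&(abs(W[...,1])<.5)]];print("bench z",np.nanmedian(g[0]))
g=W[(W[...,2]>.13)&(W[...,0]>.5)&(W[...,0]<.75)&(W[...,1]>.2)];print("gauge",g.min(0),g.max(0))
E
```

```text
top
[ 0.8037 -0.2403] 0.039 998 [383 128]
[0.6702 0.0473] 0.0269 86 [269 183]
[ 0.6707 -0.1577] 0.0264 86 [351 182]
[ 0.6618 -0.0508] 0.0269 89 [308 186]
[0.5677 0.1601] 0.0264 86 [224 222]
[ 0.5676 -0.0574] 0.0269 87 [311 222]
side
[ 0.8033 -0.239 ] 0.0402 416 [278 149]
[ 0.6705 -0.1594] 0.0272 117 [300 188]
[ 0.6599 -0.0516] 0.0268 132 [276 211]
[ 0.5665 -0.0595] 0.0272 146 [309 226]
[0.6692 0.0473] 0.027 142 [247 232]
[0.5674 0.1579] 0.027 180 [248 281]
cup [ 0.4701 -0.0732  0.0516] (array([ 0.4719, -0.072 ]), array([62. , 62.5]), 57.2, 0.0557, 700)
pan [0.5151 0.3169 0.0867] (array([0.5382, 0.3234]), array([130.6, 167. ]), 79.3, 0.0828, 3109)
tray [ 0.5263 -0.3365  0.0045] (array([ 0.5261, -0.3317]), array([131. , 152.4]), 6.0, 0.0332, 514)
348 221 [ 0.568  -0.1473  0.025 ]
267 222 [0.5639 0.0519 0.0348]
247 140 [0.7693 0.1029 0.0569]
310 140 [ 0.7764 -0.0554  0.0371]
365 300 [ 0.3773 -0.1849  0.0044]
160 195 [0.611  0.2968 0.1156]
145 192 [0.6167 0.3304 0.1214]
cup [ 0.4619 -0.0565  0.058 ] (array([ 0.4696, -0.0732]), array([63.3, 66. ]), 57.3, 0.0575, 678)
pan [0.5188 0.3257 0.0834] (array([0.5355, 0.3216]), array([129. , 166.5]), 79.2, 0.084, 5230)
bench z 0.000825904656612875
gauge [0.6072671  0.27755436 0.13048235] [0.62260937 0.33829553 0.15347792]
```

Run:
```python
from h import *
print(np.round(telemetry.get_obs()["tool_rot"],2).tolist())
for nm,p in[("cup",(.471,-.0725,.03)),("mid",(.47,0,.2)),("pan",(.52,.3265,.115))]:
    for yaw in(-32.8,57.2,32,-58):
        ok=[]
        for t in range(-75,76,15):
            for b in(np.diag([1,-1,-1.]),np.diag([-1,1,-1.])):
                q=planner.solve_ik(p,tool(yaw,t,b))
                if q is not None: ok.append((t,int(b[0,0]),np.round(q).astype(int).tolist()))
        print(nm,yaw);[print("  ",*o) for o in ok]
```

```text
[[0.9, 0.43, -0.0], [0.43, -0.9, 0.0], [0.0, -0.0, -1.0]]
cup -32.8
   -75 1 [-24, 63, 65, 10, 126, 98]
   -75 -1 [-24, 63, 65, 10, 126, -82]
   -60 1 [-24, 53, 75, 9, 112, 98]
   -60 -1 [-24, 53, 75, 9, 112, -82]
   -45 1 [-23, 41, 85, 7, 98, 98]
   -45 -1 [-23, 41, 85, 7, 98, -82]
   -30 1 [-22, 30, 96, 5, 84, 99]
   -30 -1 [-22, 30, 96, 5, 84, -81]
   -15 1 [-20, 19, 107, 3, 69, 101]
   -15 -1 [-20, 19, 107, 3, 69, -79]
   0 1 [-18, 9, 118, 0, 53, 105]
   0 -1 [-18, 9, 118, 0, 53, -75]
   15 1 [-15, 1, 129, -8, 37, 113]
   15 -1 [-15, 1, 129, -8, 37, -67]
   30 1 [-11, -4, 138, -31, 21, 139]
   30 -1 [-11, -4, 138, -31, 21, -41]
   60 1 [-1, 11, 146, 223, 42, -108]
   60 -1 [-1, 11, 146, 223, 42, 72]
   75 1 [4, 31, 143, 218, 70, -94]
   75 -1 [4, 31, 143, 218, 70, 86]
cup 57.2
   -75 1 [9, 54, 84, -48, 104, 59]
   -75 -1 [9, 54, 84, -48, 104, -121]
   -60 1 [7, 43, 91, -42, 93, 57]
   -60 -1 [7, 43, 91, -42, 93, -123]
   -45 1 [4, 33, 99, -35, 81, 52]
   -45 -1 [4, 33, 99, -35, 81, -128]
   -30 1 [-2, 23, 106, -27, 70, 45]
   -30 -1 [-2, 23, 106, -27, 70, -135]
   -15 1 [-9, 15, 
[... 6258 characters left out ...]
, 14, 139, 161, 50, -82]
   75 -1 [17, 14, 139, 161, 50, 98]
pan -58
   -75 1 [-1, 47, 84, 56, 103, 131]
   -75 -1 [-1, 47, 84, 56, 103, -49]
   -60 1 [1, 38, 88, 48, 94, 134]
   -60 -1 [1, 38, 88, 48, 94, -46]
   -45 1 [5, 30, 91, 39, 85, 140]
   -45 -1 [5, 30, 91, 39, 85, -40]
   -30 1 [11, 24, 93, 29, 76, 148]
   -30 -1 [11, 24, 93, 29, 76, -32]
   -15 -1 [17, 20, 95, 15, 70, -21]
   0 -1 [25, 18, 96, 0, 66, -7]
   15 -1 [32, 20, 95, -16, 66, 7]
   30 -1 [39, 24, 93, -32, 70, 21]
   45 1 [45, 30, 91, -45, 77, -149]
   45 -1 [45, 30, 91, -45, 77, 31]
   60 1 [49, 38, 88, -56, 85, -141]
   60 -1 [49, 38, 88, -56, 85, 39]
   75 1 [52, 47, 84, -66, 95, -136]
   75 -1 [52, 47, 84, -66, 95, 44]
```

```bash
cat >> h.py <<'E'
B1=np.diag([1,-1,-1.]);B2=np.diag([-1,1,-1.])
def tcp(c,T,back=0.):  return np.asarray(c)+T[:,2]*(.002-back)
def go(c,T,back=0.): manip.move_pose(tcp(c,T,back),T)
def lin(c,T,back=0.,rate=.1): manip.servo_line(tcp(c,T,back),T,rate=rate)
def st(msg=""):
    o=telemetry.get_obs();print(msg,"t=%.1f"%o["clock"],"tcp",np.round(o["eef_pos"],4),"F",np.round(o["contact_force"],1),"open %.3f"%o["opening"],"grip %.1f"%o["gripper_force"])
E
python3 - <<'E'
from h import *
im,W=cloud("top"); c,s,a,z,n=box(W,(.471,-.0725),.08,.045,.07);print(c,s,a,z)
c=(c+[.4696,-.0732])/2; yaw=a if a>45 else a+90
yaw=57.2
T=tool(yaw,-45,B1); P=np.array([*c,.030])
hand.gripper_to(1.0)
go(P+[0,0,.2],T); go(P,T,.09); st("pre")
lin(P,T); st("at"); hand.gripper_to(0,squeeze=60); st("gripped")
lin(P+[0,0,.10],T); st("up")
for t in(-15,15,45): go(P+[0,0,.12],tool(yaw,t,B1))
T=tool(yaw,45,B1); st("rot")
for n in("side",):
    im,d=viewer.read_camera(n);cv2.imwrite("pics/rot.png",im)
E
```

```text
[ 0.4721 -0.072 ] [62.2 62.8] 57.2 0.0556
pre t=3.0 tcp [ 0.5049 -0.0212  0.093 ] F [-0.2 -0.3  0.1] open 0.998 grip 0.0
at t=4.1 tcp [ 0.4708 -0.0736  0.029 ] F [-0.2 -0.6 -0.2] open 1.002 grip 0.0
gripped t=4.4 tcp [ 0.4709 -0.0734  0.0292] F [1.1 1.5 3.8] open 0.718 grip 64.0
up t=5.6 tcp [ 0.4696 -0.0738  0.1278] F [ 0.6  0.4 -2.2] open 0.720 grip 63.8
rot t=7.2 tcp [ 0.4712 -0.0705  0.1476] F [-0.2 -0.1 -1.4] open 0.720 grip 64.1
```

View pics/rot.png

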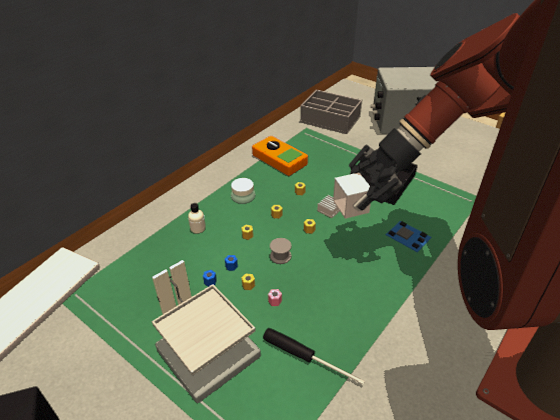

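The side view shows the cup held at (350,195), turned a quarter so its mouth faces away. I'll set it on its side and check.

Run:
```python
from h import *
yaw=57.2; T=tool(yaw,45,B1); P=np.array([.465,-.075,.0])
go(P+[0,0,.07],T); lin(P+[0,0,.0325],T,rate=.05); st("down")
hand.gripper_to(1.0); st("open")
lin(P+[0,0,.0325],T,.09,rate=.15)
go(P+[-.06,-.1,.25],tool(yaw,0,B1)); manip.move_joints([-60,0,90,0,85,0])
for n in("top","side"):
    im,W=cloud(n)
    print(n,box(W,(.465,-.075),.075,.045,.075))
    if n=="top":
        k=(np.hypot(W[...,0]-.465,W[...,1]+.075)<.08)&(W[...,2]>.012); p=W[k]; b=cv2.minAreaRect(p[:,:2].astype(np.float32)*1000);print(b)
    for b in brass(im,W):print(*b)
    cv2.imwrite(f"pics/s_{n}.png",cv2.resize(im[120:320,180:480] if n=="top" else im[150:320,200:480],None,fx=2.6,fy=2.6)) if n=="top" else 0
st()
```

```text
down t=8.6 tcp [ 0.4657 -0.0738  0.0308] F [ 0.4 -0.2 -2.1] open 0.721 grip 64.8
open t=9.0 tcp [ 0.4659 -0.0739  0.0312] F [0.5 0.3 0.5] open 1.003 grip 0.0
top (array([ 0.4667, -0.0722]), array([56.1, 62.7]), 56.7, 0.062, 647)
((466.72412109375, -72.13319396972656), (56.068511962890625, 62.724708557128906), 56.78474807739258)
[ 0.8032 -0.2391] 0.039 1001 [383 128]
[ 0.671 -0.157] 0.0263 90 [351 182]
[0.669  0.0485] 0.0268 88 [269 183]
[ 0.6612 -0.0508] 0.027 88 [308 186]
[0.5682 0.1598] 0.0269 90 [224 222]
[ 0.5677 -0.0573] 0.0266 88 [311 222]
side (array([ 0.4644, -0.0736]), array([58.6, 66.8]), 58.0, 0.0632, 649)
[ 0.8023 -0.2404] 0.0401 423 [278 149]
[ 0.6702 -0.1591] 0.0266 117 [300 188]
[ 0.6602 -0.0511] 0.0274 132 [276 211]
[ 0.5668 -0.0583] 0.0269 146 [309 226]
[0.6687 0.0484] 0.027 142 [247 232]
[0.5673 0.1596] 0.0268 181 [248 281]
 t=11.7 tcp [ 0.3563 -0.4576  0.3538] F [-0.4 -0.3 -0.1] open 1.001 grip 0.0
```

View pics/s_top.png

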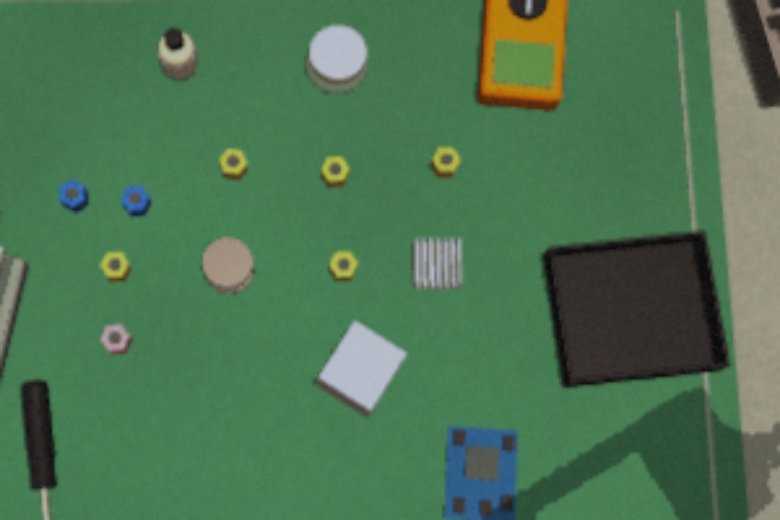

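The crop shows the cup lying on its side at (362,366). The five plain yellow blanks are at (233,163), (335,170), (446,160), (115,265) and (343,265). These fit "brass"; the blue ones (73,195), (135,200) and the pink one (115,338) are look-alikes. Next I'll regrasp the cup and take it to the pan.

Run:
```python
from h import *
im,W=cloud("top")
g=np.array([.520,.3265])
k=(np.hypot(W[...,0]-g[0],W[...,1]-g[1])<.09)&(W[...,2]>.076)&(W[...,2]<.1)
p=W[k]; ax=np.array([.983,-.186]); d=(p[:,:2]-g)@ax; e=(p[:,:2]-g)@[.186,.983]
print("pan extents",np.percentile(d[abs(e)<.05],[.5,99.5]),np.percentile(e[abs(d)<.05],[.5,99.5]),"z",np.median(p[(abs(d)<.05)&(abs(e)<.05)][:,2]))
yaw=57.2; T=tool(yaw,-45,B2); P=np.array([.4656,-.0729,.032])
go(P+[.06,.08,.25],T); go(P,T,.09); lin(P,T); st("at")
hand.gripper_to(0,squeeze=60); st("gripped",); print(manip.tips_ahead)
lin(P+[0,0,.15],T); st("up")
ys=-45
Q=np.array([.520,.3265,.25])
go([.47,.1,.28],tool(20,-20,B2)); go([.47,.25,.28],tool(-10,0,B2)); go(Q,tool(-30,25,B2)); T=tool(ys,45,B2); go(Q,T); st("over pan")
for n in("side","top"):
    im,d=viewer.read_camera(n);cv2.imwrite(f"pics/pan_{n}.png",im)
```

```text
pan extents [-0.0644736   0.06486677] [-0.06406971  0.06388213] z 0.08231383318364205
at t=15.7 tcp [ 0.4655 -0.0739  0.031 ] F [0.3 0.5 0.2] open 0.996 grip 0.0
gripped t=16.0 tcp [ 0.4658 -0.0738  0.0312] F [1.9 3.4 2.5] open 0.717 grip 64.9
0.017
up t=17.7 tcp [ 0.4644 -0.0741  0.1799] F [-0.8 -0.1 -1.3] open 0.718 grip 64.7
over pan t=20.6 tcp [0.5214 0.3249 0.2485] F [ 0.1 -0.2 -2. ] open 0.718 grip 64.9
```

View pics/pan_side.png

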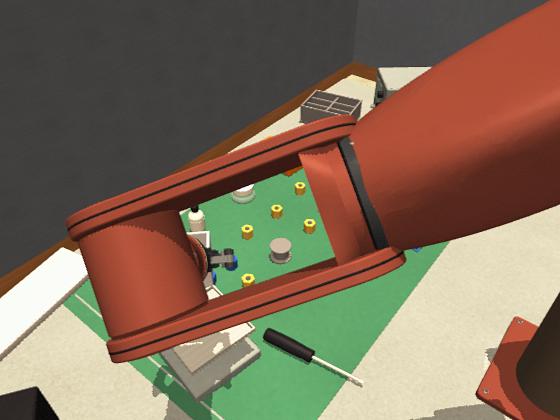

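Run:
```python
from h import *
T=tool(-45,45,B2);Q=np.array([.520,.3265,0])
lin(Q+[0,0,.125],T); st("pre")
for z in(.114,.110,.106,.103): lin(Q+[0,0,z],T,rate=.04); st(str(z))
hand.gripper_to(1.0); st("open"); manip.wait(.5)
lin(Q+[0,0,.103],T,.09,rate=.08)
lin(Q+[0,0,.16],T,.12); go([.42,.1,.3],tool(0,0,B2)); manip.move_joints([-60,0,90,0,85,0])
for n in("top","side"):
    im,W=cloud(n)
    print(n,"rim",box(W,(.52,.3265),.055,.1,.16))
    d=(W[...,:2]-[.52,.3265])@[.983,-.186];e=(W[...,:2]-[.52,.3265])@[.186,.983]
    k=(np.maximum(abs(d),abs(e))<.058)&(np.hypot(d,e)>.05)&(W[...,2]<.085);print("pan z",np.nanmedian(W[...,2][k]),k.sum())
    cv2.imwrite(f"pics/c_{n}.png",cv2.resize(im[170:290,90:250] if n=="top" else im[240:400,120:310],None,fx=3,fy=3))
    for b in brass(im,W):print(*b)
st()
```

```text
pre t=22.1 tcp [0.5214 0.3259 0.1245] F [ 0.5 -0.2 -1.8] open 0.719 grip 64.9
0.114 t=22.5 tcp [0.5208 0.3252 0.1121] F [ 1.  -0.5 -1.4] open 0.719 grip 64.9
0.11 t=22.8 tcp [0.5209 0.3254 0.1083] F [-0.7 -0.8 -2.2] open 0.719 grip 65.2
0.106 t=23.0 tcp [0.521  0.3255 0.1044] F [-0.  -0.4 -1.8] open 0.722 grip 65.1
0.103 t=23.3 tcp [0.5211 0.3255 0.1015] F [-0.5  0.6  0.5] open 0.721 grip 65.1
open t=23.6 tcp [0.521  0.3255 0.1017] F [-0.3 -1.   0.4] open 0.998 grip 0.0
top rim (array([0.5211, 0.3258]), array([64.9, 62.2]), 45.0, 0.1241, 415)
pan z 0.07279897958905726 1032
[ 0.8032 -0.2392] 0.039 984 [383 127]
[0.6702 0.0472] 0.0274 87 [269 183]
[ 0.6712 -0.1579] 0.0267 86 [351 182]
[ 0.661  -0.0508] 0.0277 88 [308 186]
[0.5681 0.16  ] 0.0278 87 [224 222]
[ 0.5683 -0.0574] 0.027 88 [311 222]
side rim (array([0.5201, 0.3244]), array([62.3, 65.1]), 44.7, 0.1193, 1118)
pan z 0.07367185041148336 1885
[ 0.8029 -0.2401] 0.0401 431 [278 149]
[ 0.6697 -0.16  ] 0.0273 117 [300 188]
[ 0.6592 -0.0509] 0.027 132 [276 211]
[ 0.5656 -0.0587] 0.0272 146 [309 226]
[0.6689 0.0468] 0.027 142 [247 232]
[0.5672 0.1592] 0.0267 180 [248 281]
 t=30.1 tcp [ 0.3565 -0.4582  0.3546] F [-0.5  0.1  0.5] open 0.998 grip 0.0
```

View pics/c_side.png

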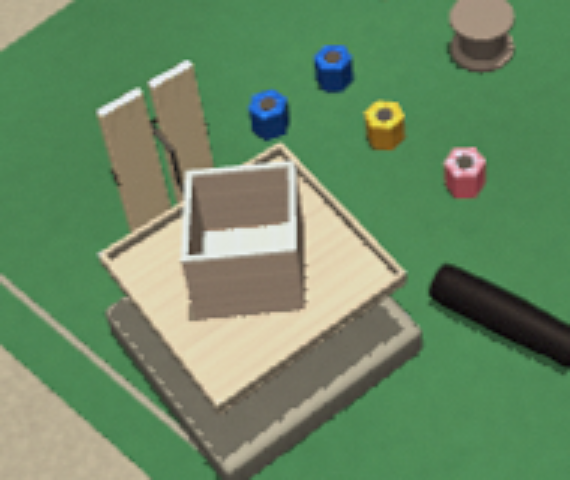

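The side crop shows the cup mouth-up, centred on the pan and empty. The sink is about 9.7 mm. Next I'll hover the wrist camera over the first blank to get its centre and flat direction.

```bash
cat >> h.py <<'E'
def hexfit(im,W,near,r=.045):
    """centre, azimuth of the flats' normal (deg, mod 60), widths, top z; from top-face points of the brass near 'near'"""
    h=cv2.cvtColor(im,cv2.COLOR_BGR2HSV)
    k=(cv2.morphologyEx(cv2.inRange(h,(18,110,50),(34,255,255)),cv2.MORPH_CLOSE,np.ones((9,9)))>0)
    k&=(np.hypot(W[...,0]-near[0],W[...,1]-near[1])<r)&np.isfinite(W[...,2])
    p=W[k]
    if len(p)<100: return None
    z=np.median(p[p[:,2]>np.percentile(p[:,2],60)][:,2]); p=p[abs(p[:,2]-z)<.004][:,:2]
    def ext(a):
        d=p@np.array([np.cos(np.radians(a)),np.sin(np.radians(a))]); return np.percentile(d,[.3,99.7])
    A=np.arange(0,180,2.); E=np.array([ext(a) for a in A]); w=E[:,1]-E[:,0]
    f=np.sum(w*np.exp(1j*np.radians(6*A)))          # w has period 60 deg, min at flat normals
    a=(np.degrees(np.angle(-f))/6)%60
    M=np.stack([np.cos(np.radians(A)),np.sin(np.radians(A))],1)
    c=np.linalg.lstsq(M,E.mean(1),rcond=None)[0]
    return c,a,(np.interp(a,A,w),np.interp(a+30,A,w)),z,len(p)
def blanks():
    im,W=cloud("top")
    return [b for b in brass(im,W) if .3<b[0][0]<.74 and b[1]<.05 and b[0][1]<.25]
E
python3 - <<'E'
from h import *
L=blanks();print(*L,sep="\n")
b=min(L,key=lambda b:b[0][0]**2+(b[0][1]-.3)**2)[0]
T=tool(np.degrees(np.arctan2(b[1],b[0])),0,B1)
manip.move_pose([b[0],b[1],.20],T)
for n in range(1):
    c=viewer.get_calibration("wrist");print("cam",np.round(-c["view"][:3,:3].T@c["view"][:3,3],3),"px",proj("wrist",[*b,.024],c))
    im,W=cloud("wrist");print(hexfit(im,W,b)); cv2.imwrite("pics/w0.png",im)
st()
E
```

```text
(array([ 0.6713, -0.1577]), 0.0266, 89, array([351, 182]))
(array([0.6699, 0.0472]), 0.0272, 88, array([269, 183]))
(array([ 0.6626, -0.0509]), 0.0264, 90, array([308, 186]))
(array([0.5681, 0.1597]), 0.0273, 90, array([224, 222]))
(array([ 0.5676, -0.0573]), 0.0274, 87, array([311, 222]))
cam [0.64  0.18  0.325] px [282.62489979 185.19159175]
(array([0.56739466, 0.15930025]), np.float64(1.2637050096454296), (np.float64(0.023828234569212625), np.float64(0.025652217180450257)), np.float64(0.02389711878434107), 584)
 t=32.6 tcp [0.5685 0.1588 0.2003] F [-0.6 -0.3  0.6] open 1.002 grip 0.0
```

View pics/w0.png

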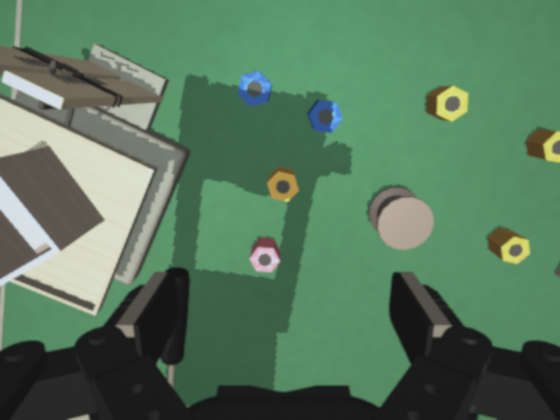

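The wrist view shows the brass blank at (283,185). Its height reads 23.9 mm and its flat width 23.8 mm, both matching the spec. Next I'll pick it and drop it in the cup.

```bash
cat >> h.py <<'E'
CUP=np.array([.5206,.3252])
def look(b):
    T=tool(np.degrees(np.arctan2(b[1],b[0])),0,B1); manip.move_pose([b[0],b[1],.20],T)
    im,W=cloud("wrist"); return hexfit(im,W,b)
def pick(b,zg=.027):
    f=look(b); print("fit",f)
    c,a,w,z,n=f
    assert .019<z<.029 and .021<w[0]<.027
    rad=np.degrees(np.arctan2(c[1],c[0])); yaw=min([a+30+60*k for k in range(-4,4)],key=lambda y:abs(y-rad))
    T=tool(yaw,0,B1); hand.gripper_to(.55)
    manip.move_pose([*c,.10],T); manip.servo_line([*c,.05],T,rate=.15); manip.servo_line([*c,zg],T,rate=.06); st("low")
    hand.gripper_to(0,squeeze=50); st("grip")
    manip.servo_line([*c,.16],T,rate=.2); st("lift"); return telemetry.get_obs()["opening"]
def sink():
    r=[]
    for n in("top","side"):
        im,W=cloud(n)
        d=(W[...,:2]-[.52,.3265])@[.983,-.186];e=(W[...,:2]-[.52,.3265])@[.186,.983]
        k=(np.maximum(abs(d),abs(e))<.058)&(np.hypot(d,e)>.05)&(W[...,2]<.09)&(W[...,2]>.03)
        r.append(np.nanmedian(W[...,2][k]))
    print("pan z",np.round(r,4),"sink",np.round([.0823-r[0],.0840-r[1]],4)); return r
def drop(i,z=.154):
    u=np.array([.707,.707]);v=np.array([-.707,.707]);s=[(1,1),(-1,-1),(1,-1),(-1,1)][i]
    xy=CUP+u*.0125*s[0]+v*.0125*s[1]; T=tool(45,0,B1)
    manip.move_pose([.47,.2,.26],T); manip.move_pose([*xy,.22],T); manip.servo_line([*xy,z],T,rate=.1); st("over")
    hand.gripper_to(.5); manip.servo_line([*xy,.24],T,rate=.2)
E
python3 - <<'E'
from h import *
op=pick([.5674,.1593])
if op>.2:
    drop(0)
    manip.move_pose([.45,.0,.3],tool(0,0,B1)); sink(); print(*blanks(),sep="\n"); st()
    im,W=cloud("top");print("rim",box(W,(.52,.3265),.055,.095,.16)); a=im[170:290,90:250]
    cv2.imwrite("pics/d1.png",cv2.resize(a,None,fx=3,fy=3))
E
```

```text
fit (array([0.56745575, 0.15937325]), np.float64(1.7156782536918997), (np.float64(0.02402585213431728), np.float64(0.025936024052854747)), np.float64(0.023979891751000564), 585)
low t=34.9 tcp [0.567  0.1593 0.0264] F [-0.2  0.1  0.2] open 0.552 grip 0.0
grip t=35.2 tcp [0.5679 0.1595 0.0275] F [1.1 0.3 0.7] open 0.266 grip 49.4
lift t=36.1 tcp [0.5664 0.1592 0.1585] F [ 0.1 -0.  -1.4] open 0.264 grip 49.0
over t=38.2 tcp [0.5211 0.343  0.1547] F [-0.4  0.4 -0.5] open 0.262 grip 49.0
pan z [0.0683 0.0696] sink [0.014  0.0144]
(array([ 0.6707, -0.1566]), 0.0273, 89, array([351, 182]))
 t=40.6 tcp [0.4502 0.0008 0.2997] F [-0.5  0.6  0.2] open 0.502 grip 0.0
rim (array([0.5216, 0.3262]), array([64.9, 62.1]), 45.2, 0.1153, 473)
```

View pics/d1.png

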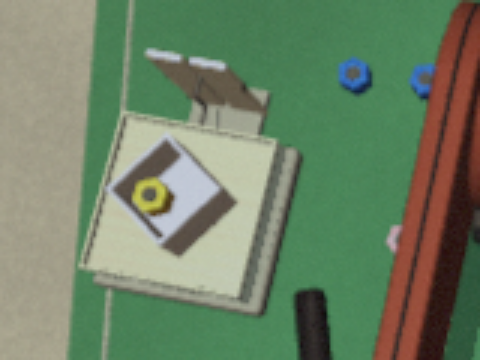

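The top crop shows the blank standing in the cup at (152,196). The sink is about 14.2 mm. Two more follow.

Run:
```python
from h import *
for i,b,z in((1,(.5676,-.0578),.151),(2,(.6615,-.0508),.147)):
    op=pick(b)
    if op<.2: print("lost");break
    drop(i,z); st()
    manip.move_pose([.45,-.1,.3],tool(0,0,B1)); sink()
manip.move_joints([-60,0,90,0,85,0]); sink(); print(*blanks(),sep="\n"); st()
im,W=cloud("top");cv2.imwrite("pics/d3.png",cv2.resize(im[130:290,90:390],None,fx=2.5,fy=2.5))
```

```text
fit (array([ 0.56688779, -0.05851108]), np.float64(2.6863081313343535), (np.float64(0.024067821141591526), np.float64(0.02602936872228202)), np.float64(0.02386847418953516), 597)
low t=43.1 tcp [ 0.5665 -0.0584  0.0265] F [-0.3 -0.1 -0.1] open 0.550 grip 0.0
grip t=43.4 tcp [ 0.5674 -0.0587  0.0275] F [ 0.3 -0.3  2.5] open 0.262 grip 49.4
lift t=44.2 tcp [ 0.5659 -0.0583  0.1585] F [ 0.2 -0.2 -2. ] open 0.261 grip 49.0
over t=46.8 tcp [0.5211 0.3076 0.1517] F [ 0.2  0.  -1.5] open 0.266 grip 49.0
 t=47.7 tcp [0.5203 0.3074 0.2393] F [ 0.7  0.3 -1. ] open 0.499 grip 0.0
pan z [0.063  0.0646] sink [0.0193 0.0194]
fit (array([ 0.66117271, -0.05154449]), np.float64(7.415392410167967), (np.float64(0.024249383779477638), np.float64(0.026341103900331137)), np.float64(0.023889000276958297), 604)
low t=52.1 tcp [ 0.6608 -0.0515  0.0264] F [ 0.  -0.8 -1.1] open 0.553 grip 0.0
grip t=52.4 tcp [ 0.6617 -0.0517  0.0276] F [0.  0.8 1.9] open 0.265 grip 49.7
lift t=53.2 tcp [ 0.6601 -0.0514  0.1584] F [-1.1 -0.3 -1.6] open 0.264 grip 49.4
over t=56.0 tcp [0.5388 0.3254 0.1478] F [-0.1  0.7 -0.7] open 0.264 grip 49.4
 t=57.0 tcp [0.5379 0.325  0.2392] F [-0.2 -1.1 -0.7] open 0.503 grip 0.0
pan z [0.058  0.0594] sink [0.0243 0.0246]
pan z [0.0582 0.0594] sink [0.0241 0.0246]
(array([0.6696, 0.0484]), 0.0269, 89, array([269, 183]))
(array([ 0.6707, -0.1567]), 0.0271, 88, array([351, 182]))
 t=60.2 tcp [ 0.3565 -0.458   0.3546] F [ 0.5 -0.3  0.4] open 0.502 grip 0.0
```

View pics/d3.png

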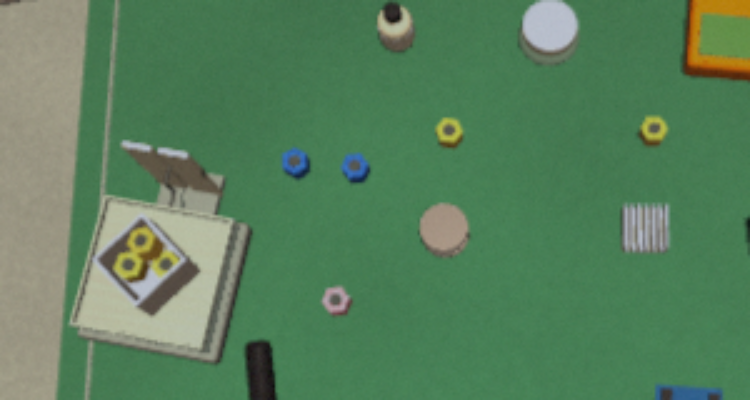

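The top crop shows three blanks in the cup and brass left at (449,131) and (654,129). The sink is about 24.3 mm, close to the 23.5 mm line, so I'll read the gauge face itself from beyond the plate with the wrist camera.

Run:
```python
from h import *
G=np.array([.62,.307,.11])
for yaw,t,d in((-10,-45,.12),(0,-45,.12),(10,-45,.12),(10,-35,.12),(20,-35,.12)):
    T=tool(yaw,t,B1);p=G-T[:,2]*d;q=planner.solve_ik(p,T)
    if q is not None and planner.solve_ik(p+[.06,0,.15],T) is not None:break
print(yaw,t,p,np.round(q))
manip.move_pose([.5,0,.36],tool(0,0,B1)); manip.move_pose(p+[.06,0,.15],T); manip.move_pose(p,T);st()
im,W=cloud("wrist");cv2.imwrite("pics/g3.png",im);np.save("pics/g3W.npy",W)
```

```text
20 -35 [0.68467827 0.33054096 0.20829825] [ 20.  71.  12.  -0. 133.  90.]Traceback (most recent call last):
  File "<stdin>", line 7, in <module>
plant.IKError: the arm cannot take that pose within its joint ranges
```

Run:
```python
from h import *
o=telemetry.get_obs();c=viewer.get_calibration("wrist");V=c["view"];Tr=np.array(o["tool_rot"])
axis=Tr.T@(-V[2,:3]);cam=Tr.T@(-V[:3,:3].T@V[:3,3]-o["eef_pos"]);print("axis",axis,"cam",cam)
G=np.array([.618,.307,.12]); best=[]
for yaw in range(-60,61,15):
  for t in range(-60,1,5):
    for d in(.2,.26):
      T=tool(yaw,t,B1); p=G-T@(cam+axis*d)
      if p[2]<.17: continue
      q=planner.solve_ik(p,T)
      if q is None or planner.solve_ik(p+[0,0,.08],T) is None: continue
      a=T@axis; obl=a@np.array([-.983,.186,0])   # 1 = square on
      best.append((round(obl,2),yaw,t,d,np.round(p,3).tolist(),np.round(q).tolist()))
best.sort(key=lambda b:-b[0]);[print(*b) for b in best[:6]]
```

```text
axis [-2.97459581e-01  4.96229330e-04  9.54734283e-01] cam [ 0.07441294 -0.00027593 -0.12502525]
0.95 -15 -55 0.2 [0.662, 0.295, 0.17] [9.0, 73.0, 20.0, 29.0, 136.0, 126.0]
0.92 -15 -50 0.2 [0.657, 0.296, 0.174] [10.0, 66.0, 28.0, 25.0, 130.0, 123.0]
0.9 -30 -55 0.2 [0.657, 0.284, 0.17] [5.0, 62.0, 39.0, 34.0, 124.0, 132.0]
0.9 -30 -55 0.26 [0.707, 0.256, 0.188] [3.0, 72.0, 20.0, 37.0, 132.0, 137.0]
0.88 -15 -45 0.2 [0.653, 0.297, 0.177] [10.0, 61.0, 35.0, 21.0, 124.0, 121.0]
0.87 -30 -50 0.2 [0.653, 0.286, 0.174] [6.0, 58.0, 43.0, 31.0, 119.0, 131.0]
```

```bash
cat >> h.py <<'E'
def gauge(name):
    cam=np.array([.0744,0,-.125]);axis=np.array([-.2975,0,.9547]);G=np.array([.618,.307,.12])
    T=tool(-30,-50,B1); p=G-T@(cam+axis*.25)
    manip.move_pose([.55,.05,.34],tool(0,-15,B1)); manip.move_pose(p+[0,0,.08],T); manip.move_pose(p,T); st("gauge")
    im,d=viewer.read_camera("wrist");cv2.imwrite(name,im)
    manip.move_pose(p+[0,0,.08],T); manip.move_pose([.55,.05,.34],tool(0,-15,B1))
E
python3 -c "
from h import *
gauge('pics/g3.png')"
```

```text
gauge t=63.9 tcp [0.693  0.2629 0.1943] F [-0.3 -0.1  1.4] open 0.498 grip 0.0
```

View pics/g3.png

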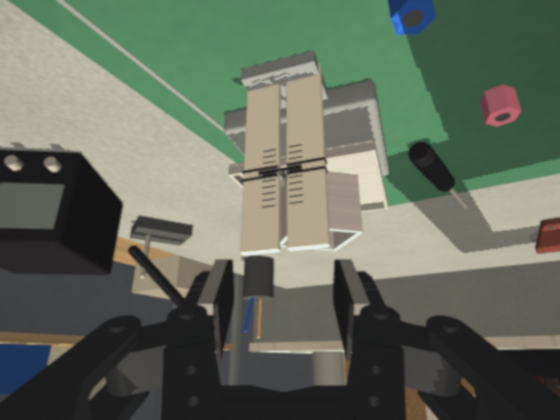

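The gauge appears upside down: plate top at row 248, long lines and pointer around rows 160-180. I'll enlarge it.

```bash
python3 -c "
import cv2
im=cv2.imread('pics/g3.png')[140:215,230:345]
cv2.imwrite('pics/g3z.png',cv2.flip(cv2.resize(im,None,fx=6.5,fy=6.5,interpolation=cv2.INTER_CUBIC),-1))"
```

```text
(no output)
```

View pics/g3z.png

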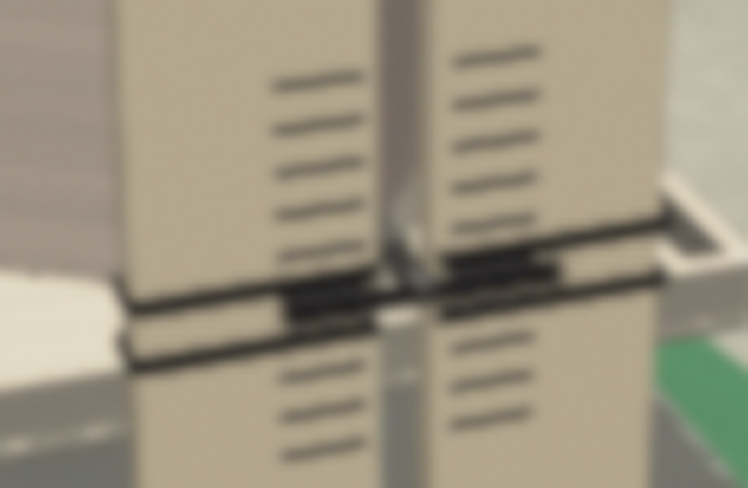

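Run:
```python
from h import *
def pz(n,d):
    W=unproj(viewer.get_calibration(n),d)
    dd=(W[...,:2]-[.52,.3265])@[.983,-.186];e=(W[...,:2]-[.52,.3265])@[.186,.983]
    k=(np.maximum(abs(dd),abs(e))<.052)&(np.hypot(dd,e)>.05)&(W[...,2]<.09)&(W[...,2]>.03)
    z=W[...,2][k]; b=W[...,2][(W[...,0]>.33)&(W[...,0]<.40)&(W[...,1]>.05)&(W[...,1]<.15)]
    return np.nanmedian(z),np.nanmean(z),np.nanmedian(b)
manip.move_joints([-60,0,90,0,85,0])
for n in("top","side"):
    a=np.array(pz(n,np.load(f"pics/{n}0.npy")))
    b=np.mean([pz(n,viewer.read_camera(n)[1]) for _ in range(4)],0)
    print(n,np.round(a,5),np.round(b,5),"sink",np.round(a-b,5))
```

```text
top [0.08197 0.08212 0.00062] [0.0579  0.05797 0.00058] sink [2.406e-02 2.415e-02 4.000e-05]
side [0.08366 0.08361 0.00229] [0.05949 0.05946 0.0023 ] sink [ 2.417e-02  2.416e-02 -1.000e-05]
```

Both cameras agree on a 24.1 mm sink, and the gauge crop shows the bar at about (410,290) between the two long lines, so three blanks are right. The two left over go to the tray.

Run:
```python
from h import *
for b,t in(((.6707,-.157),(.53,-.365)),((.6696,.0480),(.53,-.30))):
    L=[x[0] for x in blanks()]; print(L)
    b=min(L,key=lambda x:np.hypot(*(x-b)))
    if pick(b)<.2: print("lost");break
    T=tool(-30,0,B1)
    manip.move_pose([.5,-.2,.22],T); manip.move_pose([*t,.15],T); manip.servo_line([*t,.036],T,rate=.12); st("in tray")
    hand.gripper_to(.5); manip.servo_line([*t,.2],T,rate=.2)
    manip.move_joints([-60,0,90,0,85,0])
manip.move_joints([-60,-20,90,0,100,0]); 
im,W=cloud("top");print(*brass(im,W),sep="\n");print("rim",box(W,(.52,.3265),.055,.09,.16)); sink();st()
cv2.imwrite("pics/end.png",cv2.resize(im[110:320,90:480],None,fx=2,fy=2))
```

```text
[array([ 0.6713, -0.1565]), array([0.6695, 0.0484])]
fit (array([ 0.67018424, -0.15918508]), np.float64(0.09192775219012998), (np.float64(0.02416392318931061), np.float64(0.025978592279787677)), np.float64(0.023938167955725474), 591)
low t=71.3 tcp [ 0.6698 -0.159   0.0263] F [-0.8 -0.  -0.3] open 0.552 grip 0.0
grip t=71.7 tcp [ 0.6707 -0.1594  0.0276] F [-0.5 -0.1  1. ] open 0.268 grip 49.8
lift t=72.5 tcp [ 0.6692 -0.1588  0.1583] F [ 0.8  0.7 -0.6] open 0.264 grip 49.5
in tray t=75.1 tcp [ 0.5307 -0.3656  0.0371] F [ 0.7 -0.5 -0.2] open 0.261 grip 49.5
[array([0.6694, 0.0485]), array([ 0.531 , -0.3642])]
fit (array([0.66917927, 0.04756397]), np.float64(51.78382858070057), (np.float64(0.023934155923987788), np.float64(0.02573179787262269)), np.float64(0.023970046864282453), 582)
low t=81.7 tcp [0.6688 0.0476 0.0264] F [ 0.2  0.5 -0.3] open 0.551 grip 0.0
grip t=82.0 tcp [0.6697 0.0475 0.0276] F [0.  0.2 1.6] open 0.264 grip 49.8
lift t=82.8 tcp [0.6681 0.0476 0.1584] F [ 0.4  0.1 -1. ] open 0.265 grip 49.5
in tray t=85.7 tcp [ 0.5307 -0.3005  0.037 ] F [ 0.1  0.7 -1.3] open 0.262 grip 49.5
(array([ 0.8033, -0.2389]), 0.039, 997, array([383, 128]))
(array([0.539, 0.326]), 0.1087, 308, array([147, 232]))
(array([ 0.5311, -0.2998]), 0.0302, 105, array([411, 236]))
(array([ 0.5311, -0.3642]), 0.0302, 106, array([437, 236]))
rim (array([0.5214, 0.3262]), array([64.6, 62.2]), 44.6, 0.1083, 483)
pan z [0.058  0.0595] sink [0.0243 0.0245]
 t=89.3 tcp [ 0.2918 -0.3482  0.5211] F [ 0.3  0.  -0. ] open 0.502 grip 0.0
```

View pics/end.png

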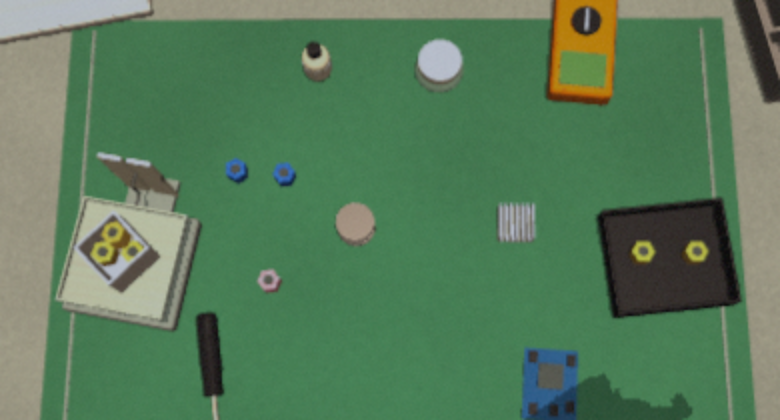

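The final view shows three blanks in the cup at (112,245), two in the tray at (643,252) and (697,252), no brass left on the bench, and the other things where they were.

```bash
python3 -c "
from h import *
print(order.close_job())"
```

```text
the job is handed in; nothing more can be done
None
```

The job is handed in: the cup stands mouth-up on the pan with three brass blanks, the pointer sits between the long lines at about 24.1 mm (0.6 mm past the 23.5 mm line), and the two left over are in the stock tray; no verdict came back.

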